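# Take the right mug off its hook and load the wrapping jig

## Task

Two wrapping jigs with inclined arbors are here: one is set out at the front of the bench, the other is put away at the back. Lift the mug that fits the front jig's arbor snugly off its hook and slide it, mouth first and without forcing it, onto that arbor until its rim sits home on the face plate with the handle in the fork, then let go. Leave the other mug hanging and the rest of the bench as it is.

Things in the scene. Friction and masses are not known exactly. Their poses are not given: they have to be found in the camera images.
- mug_wide: white ceramic espresso mug, 64 mm outside diameter, 78 mm tall, bore 56 mm. Origin: centre of its underside; z runs to the mouth, y to its loop handle. The handle, a 9 mm round bar, reaches to 61 mm from the mug's axis; its opening is 20 mm (wall to bar) by 48 mm, middle 33 mm above the underside. It hangs axis level, handle up, the hook rod through the handle along x
- mug_slim: white ceramic espresso mug, 52 mm outside diameter, 78 mm tall, bore 44 mm. Origin: centre of its underside; z runs to the mouth, y to its loop handle. The handle, a 9 mm round bar, reaches to 61 mm from the mug's axis; its opening is 26 mm (wall to bar) by 48 mm, middle 33 mm above the underside. It hangs axis level, handle up, the hook rod through the handle along x
- mug_wide_rim (a point): centre of the mouth of mug_wide, in the plane of its rim, 78 mm from the underside; axes as the mug's
- mug_slim_rim (a point): centre of the mouth of mug_slim, in the plane of its rim, 78 mm from the underside; axes as the mug's
- mug_rack: plywood hook rack fixed to the bench, 204 mm wide: a foot board 14 mm thick and an upright board whose top is 152 mm above the bench, with two steel hooks. Origin on the bench under the front face of the upright; the hooks point along its -x, y runs along the board, z is up
- hook_left (a point): saddle of the hook on the rack's +y side, on the rod's axis, 146 mm above the bench and 74 mm in front of the upright. The rod is 7 mm thick and level here; from 6 mm further out it rises 11 mm over the next 24 mm and ends in a 9 mm ball
- hook_right (a point): the same on the rack's -y side, 100 mm beside the other hook
- jig_wide: aluminium jig for the 64 mm mug, screwed down; base 130 x 90 x 12 mm, about 140 mm high. Origin on the bench under the foot of its face plate; its front, to which the arbor points, faces -x
- jig_wide_arbor: inclined head of jig_wide. Origin: on its 78 mm face plate at the arbor's foot; z is the arbor's axis, 30 degrees above level, y points up the plate to the fork. Black arbor 53 mm thick, 49 mm long, its nose rounded over the last 15 mm. Fork for the mug's handle at y = 36 to 62 mm: two prongs 16 mm apart about x = 0, 32 mm out from the plate, then flared to 40 mm
- jig_slim: aluminium jig for the 52 mm mug, otherwise like jig_wide. Of the two jigs the one with the smaller x is the front one
- jig_slim_arbor: inclined head of jig_slim. Origin: on its 78 mm face plate at the arbor's foot; z is the arbor's axis, 30 degrees above level, y points up the plate to the fork. Black arbor 41 mm thick, 49 mm long, its nose rounded over the last 15 mm. Fork for the mug's handle at y = 36 to 62 mm: two prongs 16 mm apart about x = 0, 32 mm out from the plate, then flared to 40 mm
- heat_tape_0: loose roll of tape, 56 mm, lying flat on the bench: a bystander
- heat_tape_1: loose roll of tape, 48 mm, lying flat on the bench: a bystander
- film_stack: loose stack of round film blanks, 67 mm, 16 mm high: a bystander

How it is judged (in metres and radians):
On the way:
1. the mug that fits the front jig is lifted off its hook and clear of the rack (((world x of jig_wide below 0.575 m and contact force between mug_wide and mug_rack below 0.05 N and height (world z) of mug_wide above 0.09 m and distance of mug_wide from where it was at the start of the episode above 0.08 m) or (world x of jig_slim below 0.575 m and contact force between mug_slim and mug_rack below 0.05 N and height (world z) of mug_slim above 0.09 m and distance of mug_slim from where it was at the start of the episode above 0.08 m))), for 0.1 s.
At the end, for the whole second after the job is handed in: The fitting mug sits on the front jig's arbor, released and at rest: rim within 3 mm of the face plate, within 4 mm of the arbor's centre, axes within 4.5 degrees, handle in the fork (within 8.5 degrees of its middle). The other mug still hangs within 15 mm of its place (((world x of jig_wide below 0.575 m and z of mug_wide_rim in the frame of jig_wide_arbor between -0.003 and 0.003 m and x of mug_wide_rim in the frame of jig_wide_arbor between -0.004 and 0.004 m and y of mug_wide_rim in the frame of jig_wide_arbor between -0.004 and 0.004 m and angle between the z axis of mug_wide and the z axis of jig_wide_arbor, either way round below 0.08 rad and angle between the y axis of mug_wide and the y axis of jig_wide_arbor, either way round below 0.15 rad and z of mug_wide in the frame of jig_wide_arbor above 0.05 m and linear speed of mug_wide below 0.01 m/s and contact force between mug_wide and the fingers below 0.1 N and distance of mug_slim from where it was at the start of the episode below 0.015 m) or (world x of jig_slim below 0.575 m and z of mug_slim_rim in the frame of jig_slim_arbor between -0.003 and 0.003 m and x of mug_slim_rim in the frame of jig_slim_arbor between -0.004 and 0.004 m and y of mug_slim_rim in the frame of jig_slim_arbor between -0.004 and 0.004 m and angle between the z axis of mug_slim and the z axis of jig_slim_arbor, either way round below 0.08 rad and angle between the y axis of mug_slim and the y axis of jig_slim_arbor, either way round below 0.15 rad and z of mug_slim in the frame of jig_slim_arbor above 0.05 m and linear speed of mug_slim below 0.01 m/s and contact force between mug_slim and the fingers below 0.1 N and distance of mug_wide from where it was at the start of the episode below 0.015 m))); the robot touches nothing.
It fails at once if the mug is rammed onto the jig (over 40 N) (contact force between any of mug_wide, mug_slim and jig_wide above 40 N or contact force between any of mug_wide, mug_slim and jig_slim above 40 N).
It fails at once if a loose bystander is pushed away by more than 20 mm (distance of any of heat_tape_0, heat_tape_1, film_stack from where it was at the start of the episode above 0.02 m).
It also fails if it takes over 61 s, if anything falls off the work surface, if the arm or the gripper's body presses on something with over 40 N, if the wrist force passes 120 N, or if a joint passes its speed limit or range.

## Robot

A 6-joint arm with a two-finger parallel gripper is mounted at the origin on a cart in front of the work surface, level with it; the furniture and walls round the work are solid. World frame = base frame: x ahead of the robot, y to its left, z up, the work surface at z = 0. Lengths are in mm, angles in rad, forces in N, time in s.
With the tool pointing down it reaches from about 300 to 750 mm from the base axis. Payload 8.5 kg.
Tool frame: the origin (TCP) lies between the finger pads; the fingertips stand 8 mm ahead of it and the grasp point (between the pads) lies 11 mm behind it; z points along the fingers, y is the line along which they close (so a half turn about z gives the same grasp; the last joint's range is limited). The gripper opens to 88 mm and grips with 3 to 60 N. Pads are 18 mm wide; open, the fingers measure 123 mm over their backs; the gripper's body (75 mm by 187 mm) begins 45 mm behind the grasp point.
Start: joints at [-0.215, 0.381, 1.297, -0, 1.464, -0.215], TCP at [549.982, 0.002, 246.748] pointing down, gripper open.
Joint ranges: [-3.11, 3.11], [-0.89, 2.33], [0.22, 2.48], [-1.42, 4.56], [0.17, 2.85], [-2.88, 2.88]. Speed limits (rad/s): [2.39, 2.39, 3.14, 3.14, 3.14, 3.14].

## Interface

Orientations are given as a 3x3 rotation matrix whose columns are the frame's x, y, z axes.
In Python, from bench import arm, optics gives the robot as it stands. The module is installed in compiled form; this text tells all that it offers.
- The arm moves only by the tool servo_tool, never from a script. Its argument "motion" is a list of rows, each an object of numbers: "x", "y", "z": the shift along the tool's x, y, z in m; "wx", "wy", "wz": the turn, a rotation vector about the tool's x, y, z in rad; "grip": the closure, from -1 (fully open) to 1 (shut). In form: [{"x": .., "y": .., "z": .., "wx": .., "wy": .., "wz": .., "grip": ..}, ...]. A call has 1 to 10 rows; each row is the pose to reach, as a shift and turn from the pose commanded when the call began, along the tool's axes at that moment; what a row does not reach only later rows make up. A row lasts 1/10 s, in which the tool goes at most 50 mm and 8.59 degrees, less where a joint would pass 70% of its speed; a pose out of reach is approached as far as the arm can. A call with a gripper value outside its range is refused whole. The fingers move at their own pace and stop on an object; "force" is the grip in N (left out, the last holds). Time passes only in rows, so rows that repeat a pose let the fingers close. It gives the time, the measured TCP pose, the force, the opening and the grip force at its end, in the units of the state.
- arm.get_state(): the state, without advancing time (a new reading comes with each control period).
- optics.read_camera(name): name is "scene" or "side" or "wrist"; returns a dict with "frame" (384x512x3 uint8, red, green, blue), "range_z" (384x512 float32, mm along the optical axis (not along the pixel's ray), 0 where there is no reading), "intrinsics" (3x3 intrinsics, pixels), "extrinsics" (4x4, takes a point from camera to world coordinates). Camera axes: x right, y up, looking along -z (the intrinsics and any distortion apply to the point x, -y, -z); pixel columns grow to the right and rows downward; lengths in mm; the calibration is good to about 2 mm. The wrist camera is an equidistant fisheye: a pixel r from the principal point sees the ray r / f radians off the axis. A picture is of the moment at which its call begins.
- arm.hand_in(): hands the job in; it is judged then, once.
The state is a dict: "clock": time; "joints": joint angles; "joint_velocities": joint speeds; "effort": joint torques, N m; "ee_pos": TCP position; "ee_rot": TCP orientation; "wrist_force": force on the tool from outside, world axes, zero at the start; "torque": the same for the moment, N m; "width": opening from 0.0 (shut) to 1.0 (fully open); "gripper_force": force on a finger pad.
Only numpy, scipy, OpenCV 4.12 (cv2) and the standard library are available. Lean on these libraries where they do the work, as an engineer would, in place of code of your own. Each camera call takes 0.05 s, during which the arm holds its last target. There are 200 camera calls.

## Working session

There is one attempt and no reset: what is moved stays moved. The work goes in short steps, Python scripts to look and compute and a tool call to move; the robot and the scene stay as the last step left them, time stands still between calls to the robot, and variables do not carry over. Pictures are saved under pics/ and viewed, at most 10 in all, crops included, and the job is handed in when it is done.

Besides the shell and the picture viewer there is one more tool, called after ">>>" by a JSON object that holds its "api" and its "payload", one argument or row to a line. servo_tool: Moves the arm, as the interface text tells. Its arguments: {"type":"object","properties":{"motion":{"type":"array","items":{"type":"object","properties":{"x":{"type":"number"},"y":{"type":"number"},"z":{"type":"number"},"wx":{"type":"number"},"wy":{"type":"number"},"wz":{"type":"number"},"grip":{"type":"number"}}}},"force":{"type":"number"}},"required":["motion"]}

```bash
mkdir -p pics; cat > h.py <<'E'
import numpy as np, cv2
from bench import arm, optics
def cam(n):
    d=optics.read_camera(n); return d
def cloud(d):
    K=d['intrinsics'];E=d['extrinsics'];z=d['range_z'].astype(float)
    v,u=np.mgrid[:384,:512]
    P=np.stack([(u-K[0,2])/K[0,0]*z,-(v-K[1,2])/K[1,1]*z,-z],-1)
    W=P@E[:3,:3].T+E[:3,3]; W[z==0]=np.nan
    return W
E
python3 - <<'E'
from h import *
ims=[]
for n in('scene','side'):
    d=cam(n);np.savez(n+'.npz',**d);ims.append(d['frame']);print(n,d['intrinsics'],d['extrinsics'].round(3))
    cv2.imwrite(f'pics/{n}0.png',cv2.resize(d['frame'][:,:,::-1],(800,600)))
s=arm.get_state();print(s['clock'],s['ee_rot'],s['width'])
E
```

```text
scene [[409.96525309   0.         250.5206713 ]
 [  0.         409.96525309 195.7522966 ]
 [  0.           0.           1.        ]] [[-6.02000e-01  5.88000e-01 -5.40000e-01 -3.86220e+01]
 [-7.98000e-01 -4.33000e-01  4.18000e-01  5.45769e+02]
 [ 1.20000e-02  6.83000e-01  7.30000e-01  8.96338e+02]
 [ 0.00000e+00  0.00000e+00  0.00000e+00  1.00000e+00]]
side [[392.24682067   0.         254.90218487]
 [  0.         392.24682067 186.9352453 ]
 [  0.           0.           1.        ]] [[ 8.96000e-01  3.06000e-01 -3.22000e-01  2.32608e+02]
 [-4.45000e-01  6.07000e-01 -6.59000e-01 -5.53606e+02]
 [-6.00000e-03  7.34000e-01  6.80000e-01  7.75498e+02]
 [ 0.00000e+00  0.00000e+00  0.00000e+00  1.00000e+00]]
0.1 [[ 2.46321294e-05  9.99999210e-01 -1.25713096e-03]
 [ 9.99999968e-01 -2.43173405e-05  2.50417290e-04]
 [ 2.50386522e-04 -1.25713709e-03 -9.99999178e-01]] 1.0034302928967063
```

View pics/scene0.png

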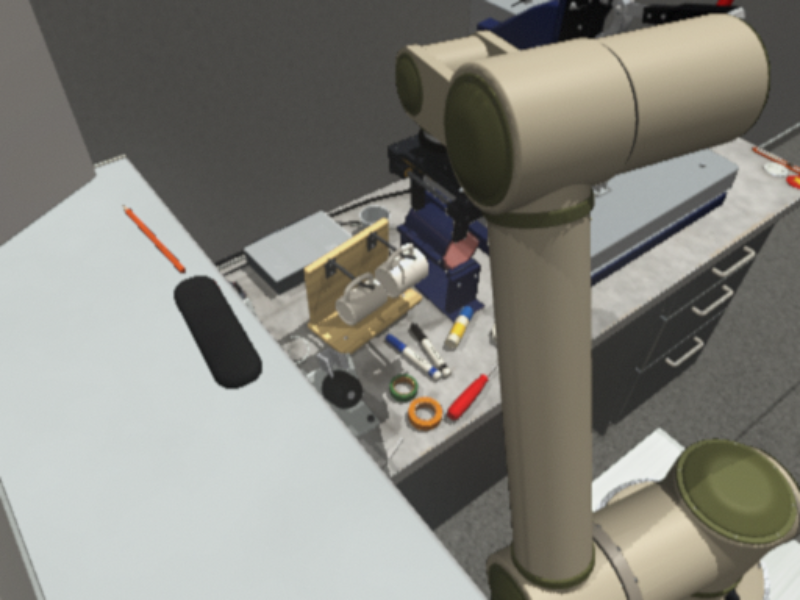

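View pics/side0.png

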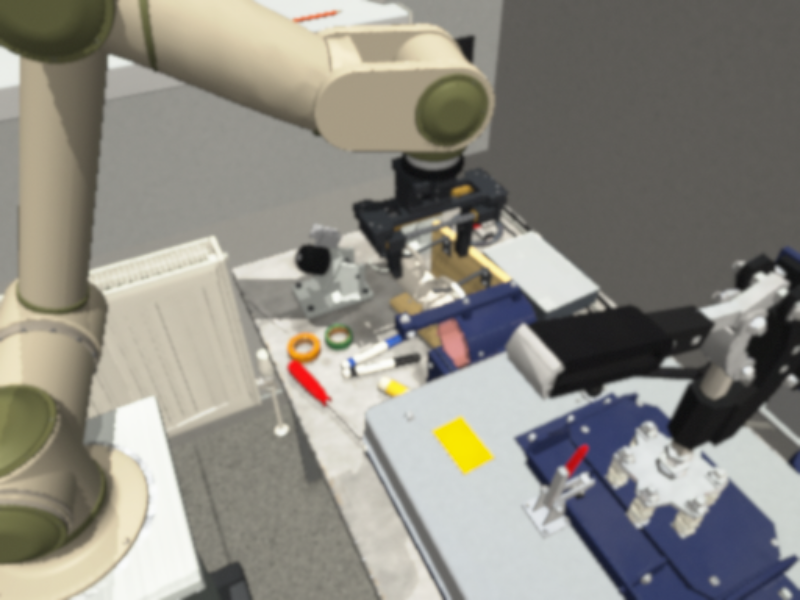

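The scene view shows the front jig (black arbor nose) at about (343,390), the mugs on the rack at (362,300) and (405,268), tape rolls at (403,387) and (425,412). The side view shows the same jig at (320,265), with the gripper partly hiding the rack.

```bash
python3 - <<'E'
from h import *
d=cam('wrist');np.savez('wrist.npz',**d);print(d['intrinsics'],d['extrinsics'].round(3))
cv2.imwrite('pics/wrist0.png',cv2.resize(d['frame'][:,:,::-1],(800,600),interpolation=cv2.INTER_CUBIC))
for n in('scene','side'):
    d=dict(np.load(n+'.npz'));W=cloud(d)
    # top-down height maps
    m=np.isfinite(W[...,0])&(W[...,0]>350)&(W[...,0]<900)&(W[...,1]>-300)&(W[...,1]<400)&(W[...,2]>-5)&(W[...,2]<200)
    f=d['frame'].astype(int)
    hsv=cv2.cvtColor(d['frame'],cv2.COLOR_RGB2HSV)
    blk=m&(hsv[...,2]<45)&(W[...,2]>40)&(W[...,2]<140)
    wh=m&(hsv[...,2]>150)&(hsv[...,1]<25)&(W[...,2]>50)&(W[...,2]<160)
    for k,M in(('blk',blk),('white',wh)):
        c,l,st,ce=cv2.connectedComponentsWithStats(M.astype(np.uint8))
        for i in range(1,c):
            if st[i,4]>40: p=W[l==i];print(n,k,ce[i].round(),st[i,4],np.median(p,0).round(),np.percentile(p,5,axis=0).round(),np.percentile(p,95,axis=0).round())
E
```

```text
[[297.31863964   0.         256.54807863]
 [  0.         297.31863964 193.42080886]
 [  0.           0.           1.        ]] [[ 1.00000e+00 -1.00000e-03  2.00000e-03  5.49282e+02]
 [ 0.00000e+00  9.54000e-01  2.99000e-01  7.74670e+01]
 [-2.00000e-03 -2.99000e-01  9.54000e-01  3.82899e+02]
 [ 0.00000e+00  0.00000e+00  0.00000e+00  1.00000e+00]]
scene blk [299. 182.] 113 [534. -73.  71.] [533. -94.  45.] [536. -36.  95.]
scene blk [218. 249.] 369 [449. 261. 113.] [433. 238.  95.] [477. 276. 123.]
scene white [261. 169.] 215 [594.  22. 126.] [583. -12. 116.] [611.  56. 132.]
side blk [201. 166.] 274 [457. 233. 107.] [437. 227.  84.] [480. 249. 122.]
side white [267. 144.] 63 [684. 291.  64.] [661. 281.  57.] [716. 295.  75.]
side white [205. 146.] 57 [481. 262. 145.] [469. 259. 136.] [506. 266. 154.]
side white [220. 172.] 206 [505. 222.  73.] [486. 214.  54.] [533. 226. 108.]
side white [289. 188.] 87 [606.  27. 130.] [585.   7.  80.] [654.  73. 157.]
side white [249. 312.] 276 [ 380. -223.  141.] [ 377. -292.  139.] [ 382. -153.  143.]
```

View pics/wrist0.png

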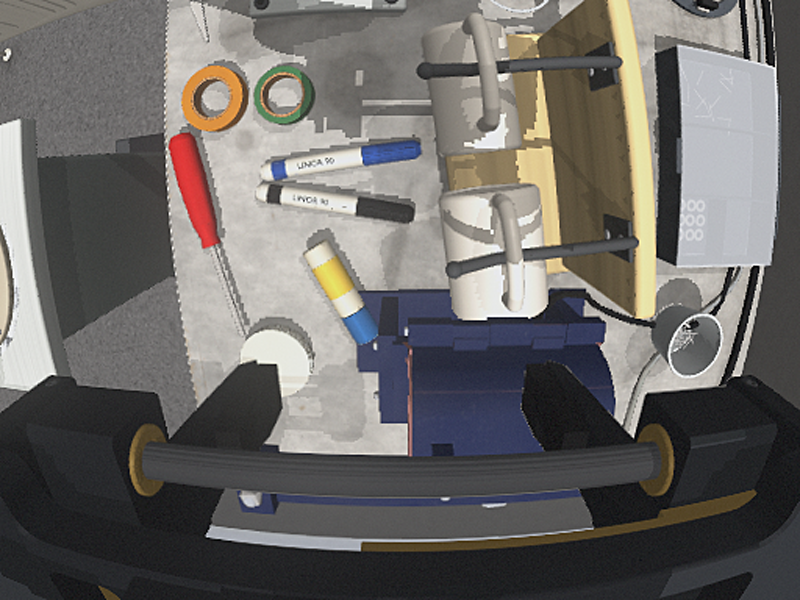

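The wrist view shows the two mugs hanging at about (475,85) and (495,250), handles up, rods along world x. Tapes are at (215,98) and (283,93), and the film stack is at (277,360). The jig is just cut off at the top, so I'll shift the camera toward it, after checking the furniture on the left.

```bash
python3 - <<'E'
from h import *
W=cloud(dict(np.load('scene.npz')))
for u,v in((64,224),(90,330),(200,340),(30,180),(85,110),(150,200),(235,290),(200,250),(45,80),(190,150)): print(u,v,W[v,u].round())
E
```

```text
64 224 [426. 531. 427.]
90 330 [247. 563. 427.]
200 340 [158. 465. 427.]
30 180 [547. 542. 427.]
85 110 [681. 398. 427.]
150 200 [392. 408. 429.]
235 290 [189. 393. 425.]
200 250 [268. 395. 426.]
45 80 [690. 444. 504.]
190 150 [864.  93.  45.]
```

>>> {"api": "servo_tool", "payload": {
  "motion": [
    {"x": 0.03,"y": -0.01,"z": -0.01,"grip": -1},
    {"x": 0.07,"y": -0.02,"z": -0.02,"grip": -1},
    {"x": 0.11,"y": -0.03,"z": -0.03,"grip": -1},
    {"x": 0.13,"y": -0.03,"z": -0.03,"grip": -1},
    {"x": 0.13,"y": -0.03,"z": -0.03,"grip": -1},
    {"x": 0.13,"y": -0.03,"z": -0.03,"grip": -1}
  ]
}}

```text
$.motion[0]: bad value
```

```bash
python3 - <<'E'
from h import *
d=cam('wrist');np.savez('w1.npz',**d);print(d['extrinsics'].round(3))
s=arm.get_state();print(s['clock'],s['ee_pos'],s['joints'],s['wrist_force'])
cv2.imwrite('pics/w1.png',cv2.resize(d['frame'][:,:,::-1],(800,600),interpolation=cv2.INTER_CUBIC))
E
```

```text
[[ 1.00000e+00 -1.00000e-03  1.00000e-03  5.49294e+02]
 [ 0.00000e+00  9.54000e-01  2.99000e-01  7.74640e+01]
 [-1.00000e-03 -2.99000e-01  9.54000e-01  3.82980e+02]
 [ 0.00000e+00  0.00000e+00  0.00000e+00  1.00000e+00]]
0.2 [5.49848097e+02 1.20063629e-02 2.46383668e+02] [-2.15319505e-01  3.80983066e-01  1.29787080e+00 -3.30933452e-05
  1.46360115e+00 -2.15302454e-01] [ 0.01145811 -0.51388882 -0.66384798]
```

View pics/w1.png

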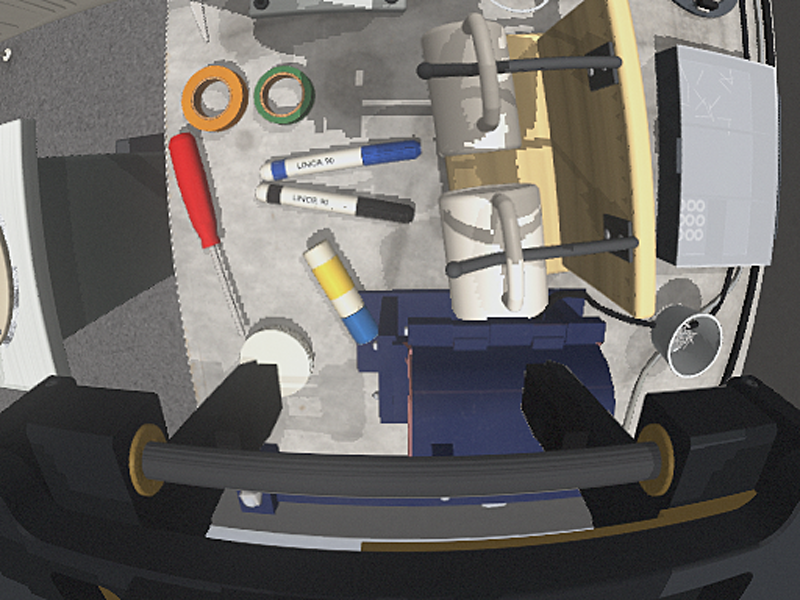

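The call was refused, so nothing moved. I'll fill in every field. The scene depth shows a shelf at z≈427 beyond y≈390, to be avoided.

>>> {"api": "servo_tool", "payload": {
  "motion": [
    {"x": 0.03,"y": -0.01,"z": -0.01,"wx": 0,"wy": 0,"wz": 0,"grip": -1},
    {"x": 0.07,"y": -0.02,"z": -0.02,"wx": 0,"wy": 0,"wz": 0,"grip": -1},
    {"x": 0.11,"y": -0.03,"z": -0.03,"wx": 0,"wy": 0,"wz": 0,"grip": -1},
    {"x": 0.13,"y": -0.03,"z": -0.03,"wx": 0,"wy": 0,"wz": 0,"grip": -1},
    {"x": 0.13,"y": -0.03,"z": -0.03,"wx": 0,"wy": 0,"wz": 0,"grip": -1},
    {"x": 0.13,"y": -0.03,"z": -0.03,"wx": 0,"wy": 0,"wz": 0,"grip": -1}
  ]
}}

```text
clock: 0.8
ee_pos: [519.9, 129.8, 276.4]
ee_rot: [[-0.001, 1.0, -0.001], [1.0, 0.001, -0.0], [-0.0, -0.001, -1.0]]
wrist_force: [0.3, -0.3, -0.5]
width: 0.998
gripper_force: 0.0
```

```bash
python3 - <<'E'
from h import *
d=cam('wrist');np.savez('w1.npz',**d);print(d['extrinsics'].round(3))
s=arm.get_state();print(s['clock'],s['ee_pos'],s['joints'],s['wrist_force'])
cv2.imwrite('pics/w2.png',cv2.resize(d['frame'][:,:,::-1],(800,600),interpolation=cv2.INTER_CUBIC))
E
```

```text
[[ 1.00000e+00 -1.00000e-03  1.00000e-03  5.19305e+02]
 [ 1.00000e-03  9.54000e-01  3.00000e-01  2.07297e+02]
 [-1.00000e-03 -3.00000e-01  9.54000e-01  4.13078e+02]
 [ 0.00000e+00  0.00000e+00  0.00000e+00  1.00000e+00]]
0.85 [520.04239412 129.29233003 276.39054157] [ 2.27583815e-02  3.36237509e-01  1.27950966e+00 -3.11999671e-04
  1.52657594e+00  2.31622773e-02] [-0.28846791 -0.09255984 -0.34121799]
```

View pics/w2.png

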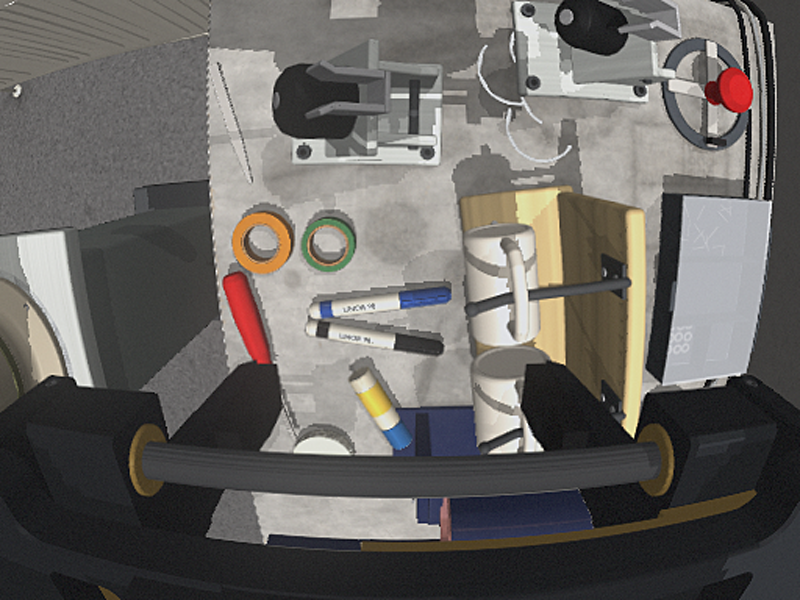

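The wrist view shows the front jig's arbor at (318,98), pointing left (-x), with its fork at (360,70). The back jig is at (600,30), the +y mug at (502,285), the -y mug at (510,400), and the rods at (545,295) and (500,440). Now I'll measure with the depth.

```bash
cat >> h.py <<'E'
def fcloud(d):
    K=d['intrinsics'];E=d['extrinsics'];z=d['range_z'].astype(float)
    v,u=np.mgrid[:384,:512]
    x=(u-K[0,2])/K[0,0];y=(v-K[1,2])/K[1,1];r=np.hypot(x,y)+1e-9
    t=np.tan(r)/r
    P=np.stack([x*t*z,-y*t*z,-z],-1)
    W=P@E[:3,:3].T+E[:3,3]; W[z==0]=np.nan
    return W
E
python3 - <<'E'
from h import *
d=dict(np.load('w1.npz'));W=fcloud(d);f=d['frame'];hsv=cv2.cvtColor(f,cv2.COLOR_RGB2HSV)
def at(u,v): u=int(u*.64);v=int(v*.64);return W[v,u].round(1),hsv[v,u]
for n,p in dict(bench=(300,180),tape=(262,270),nose=(275,100),arb=(318,90),prong=(350,50),plate=(378,110),base=(430,150),base2=(300,155),bolt1=(305,152),bolt2=(428,152),mugL=(490,285),mugLtop=(500,240),mugS=(500,380),hookball=(472,310),upr=(635,300),uprb=(632,220),upra=(632,400),hook=(560,293),back=(590,30)).items(): print(n,*at(*p))
# saves colored top-down height map
g=np.zeros((450,400,3),np.uint8)
m=np.isfinite(W[...,0])
X=((W[...,0]-380));Y=((400-W[...,1]))
m&=(X>0)&(X<399)&(Y>0)&(Y<449)&(W[...,2]>15)&(W[...,2]<190)
g[Y[m].astype(int),X[m].astype(int)]=cv2.applyColorMap(np.uint8(np.clip(W[...,2][m]*1.5,0,255))[:,None],cv2.COLORMAP_JET)[:,0]
cv2.imwrite('pics/hm.png',cv2.resize(g,(533,600),interpolation=cv2.INTER_NEAREST))
E
```

```text
bench [428.5 192.2  -1.6] [ 13  20 152]
tape [392.4 114.2  16.1] [ 15 181 214]
nose [436.4 250.6 108.7] [30  3 92]
arb [466.3 254.9 117.1] [30  6 42]
prong [484.1 286.6  90.1] [30  3 97]
plate [504.9 238.  138. ] [150   4 121]
base [543.2 216.8  14.7] [30  3 80]
base2 [433.  214.5  17.1] [113  13  78]
bolt1 [437.  217.   16.3] [30  5 54]
bolt2 [540.5 215.4  15.2] [105   8  61]
mugL [577.6 127.5 119.1] [ 21  22 218]
mugLtop [582.9 158.5 121.5] [ 23  20 212]
mugS [589.4  58.7 122.9] [ 19  26 188]
hookball [560.3 123.3 159.2] [120   3  89]
upr [670.2 126.5 150.3] [ 28  73 224]
uprb [660.8 178.9 150.7] [ 27  76 226]
upra [681.8  53.  151.6] [ 28  71 225]
hook [616.2 131.3 150.3] [135   6  92]
back [645.3 304.9 112.7] [ 0  0 31]
```

View pics/hm.png

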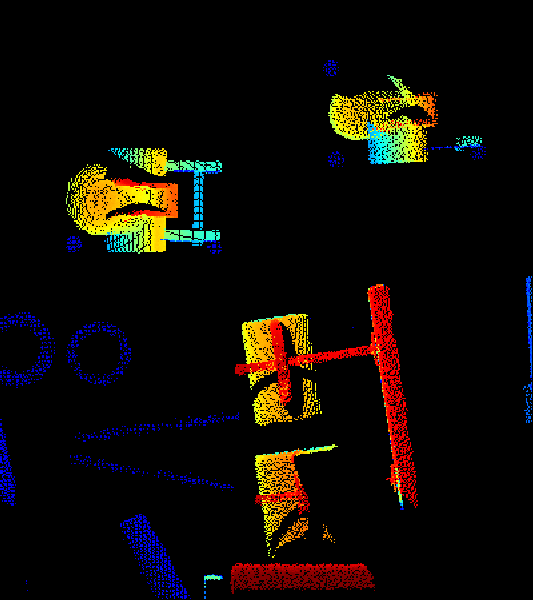

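The height map shows the front arbor at (100,200) and the back one at (355,110), and the mugs at (275,370) and (285,500), with the rack upright yawed about 9.5°. Next I'll fit cylinders to the mugs and arbors.

```bash
cat > fit.py <<'E'
from h import *
from scipy.optimize import least_squares
def cyl(P,c0,yaw0,el,r0,freeel=False):
    # residual: distance to axis - r ; params: lateral, height offset, yaw, r
    def ax(y,e): return np.array([np.cos(y)*np.cos(e),np.sin(y)*np.cos(e),np.sin(e)])
    def res(p):
        e=p[4] if freeel else el
        a=ax(p[2],e); n1=np.array([-np.sin(yaw0),np.cos(yaw0),0]);n2=np.cross(ax(yaw0,el),n1)
        c=c0+p[0]*n1+p[1]*n2; q=P-c
        return np.linalg.norm(q-np.outer(q@a,a),axis=1)-p[3]
    p0=[0,0,yaw0,r0]+([el] if freeel else [])
    s=least_squares(res,p0,loss='soft_l1',f_scale=1.)
    p=s.x;e=p[4] if freeel else el;a=ax(p[2],e);n1=np.array([-np.sin(yaw0),np.cos(yaw0),0]);n2=np.cross(ax(yaw0,el),n1)
    c=c0+p[0]*n1+p[1]*n2
    return c,a,p,np.median(abs(res(p))),res(p)
if __name__=='__main__':
    D=[dict(np.load(n)) for n in('wrist.npz','w1.npz')]
    C=[(fcloud(d).reshape(-1,3),cv2.cvtColor(d['frame'],cv2.COLOR_RGB2HSV).reshape(-1,3)) for d in D]
    for name,i,c0 in(('L',1,(588,127,97.5)),('L0',0,(588,127,97.5)),('R',0,(600,27,97.5)),('R1',1,(600,27,97.5))):
        W,h=C[i];c0=np.array(c0,float);yaw0=np.pi/2+.15
        u=np.array([np.cos(yaw0),np.sin(yaw0),0]);q=W-c0
        m=(abs(q@u)<48)&(np.linalg.norm(q-np.outer(q@u,u),axis=1)<40)&(W[:,2]>97)&(W[:,2]<134)&(h[:,1]<60)&(h[:,2]>110)
        P=W[m];c,a,p,e,r=cyl(P,c0,yaw0,0,29)
        t=(P-c)@a; ok=abs(r)<2
        print(name,m.sum(),ok.sum(),'c',c.round(1),'yaw',np.degrees(p[2]).round(2),'r',p[3].round(2),'err',e.round(2),'t',np.percentile(t[ok],[0,1,50,99,100]).round(1),'ztop',np.percentile(P[:,2],98).round(1))
    for name,c0 in(('front',(465,254,92)),('back',(645,308,92))):
        W,h=C[1];c0=np.array(c0,float);yaw0=np.pi
        a=np.array([-np.cos(np.pi/6),0,.5]);q=W-c0
        m=(abs(q@a)<35)&(np.linalg.norm(q-np.outer(q@a,a),axis=1)<38)&(h[:,2]<75)
        P=W[m];t=(P-c0)@a;print(name,m.sum(),np.percentile(t,[0,5,50,95,100]).round(1))
        for r0 in(26.5,20.5):
            P2=P[t<np.percentile(t,95)-14];c,aa,p,e,r=cyl(P2,c0,yaw0,np.pi/6,r0);print(' c',c.round(1),'yaw',np.degrees(p[2]).round(2),'r',p[3].round(2),e.round(2),len(P2))
E
python3 fit.py
```

```text
L 2224 2089 c [590.9 127.4  96.9] yaw 98.84 r 24.92 err 0.51 t [-43.  -41.7   3.3  33.6  34.6] ztop 122.8
L0 3037 2967 c [590.8 127.4  96. ] yaw 98.98 r 25.56 err 0.55 t [-43.9 -42.7 -12.   32.8  34.2] ztop 122.5
R 3784 3706 c [607.4  28.1  96.4] yaw 98.57 r 31.34 err 0.38 t [-44.3 -41.2   1.6  33.3  34.2] ztop 128.2
R1 1482 991 c [599.5  26.9 107.2] yaw 97.9 r 18.91 err 1.21 t [-35.4 -32.1   7.9  34.   34.5] ztop 128.0
front 1819 [-17.2 -13.4  15.8  30.9  32.7]
 c [463.6 250.8  89.5] yaw 179.13 r 26.1 0.42 956
 c [463.6 250.8  89.5] yaw 179.13 r 26.1 0.42 956
back 1219 [-32.5 -25.4   5.7  17.9  19.7]
 c [-1646.4  6798.2 -3876.8] yaw 289.6 r 13.79 3.49 550
 c [647.2 316.1  95.8] yaw 182.67 r 20.23 0.33 550
```

Front arbor r≈26.1 mm, so it is jig_wide. The -y mug, r≈31.3, is mug_wide. I need the mouth direction and the surrounding heights.

```bash
python3 - <<'E'
from fit import *
d=dict(np.load('wrist.npz'));W=fcloud(d);h=cv2.cvtColor(d['frame'],cv2.COLOR_RGB2HSV);P=W.reshape(-1,3);H=h.reshape(-1,3)
for n,c,yaw in(('R',(607.4,28.1,96.4),98.6),('L',(590.8,127.4,96),98.9)):
    y=np.radians(yaw);a=np.array([np.cos(y),np.sin(y),0]);b=np.array([-a[1],a[0],0]);q=P-c
    m=(abs(q@a)<50)&(abs(q@b)<9)&(P[:,2]>138)&(P[:,2]<165)&(H[:,1]<60)&(H[:,2]>100);t=(q@a)[m]
    print(n,'handle',m.sum(),np.percentile(t,[1,5,50,95,99]).round(1),'b',np.median((q@b)[m]).round(1),'ztop',np.percentile(P[m][:,2],[50,98]).round(1))
    # rod: dark, z>140
    m=(abs(q@a)<40)&(abs(q@b)<60)&(P[:,2]>140)&(P[:,2]<170)&(H[:,2]<100)
    if m.sum()>20:
        for b0 in(-40,-20,20,40):
            k=m&(abs(q@b-b0)<6);print('  rod b',b0,k.sum(),np.median(P[k],0).round(1) if k.any() else '', np.median((q@a)[k]).round(1))
    # inside points: near axis ends
    for t0 in(33,35,-43,-40):
        k=(abs(q@a-t0)<1.5)&(np.abs(q@b)<40)&(P[:,2]>50)&(P[:,2]<140);print('  t',t0,k.sum(),P[k][:,2].min().round() if k.any() else '')
# blue bin
m=(h[...,0]>100)&(h[...,0]<135)&(h[...,1]>90)&(W[...,2]>5);p=W[m]
print('blue',np.percentile(p,[1,50,99],axis=0).round())
for y0 in range(-120,20,20):
    k=p[abs(p[:,1]-y0)<10]; print(y0,len(k),np.percentile(k,[2,98],axis=0).round().tolist() if len(k) else '')
E
python3 - <<'E'
import cv2,numpy as np
f=np.load('wrist.npz')['frame'][110:215,270:390,::-1]
cv2.imwrite('pics/crop.png',cv2.resize(f,None,fx=5,fy=5,interpolation=cv2.INTER_CUBIC))
E
```

```text
R handle 796 [-28.7 -24.7   5.9  30.1  32.5] b 0.9 ztop [152.9 157.1]
  rod b -40 113 [646.8  35.1 150.2] 1.2
  rod b -20 119 [627.9  31.8 148.7] 0.9
  rod b 20 226 [590.2  -8.2 149.5] -33.7
  rod b 40 212 [572.6 -10.4 149.3] -32.9
  t 33 421 68.0
  t 35 109 68.0
  t -43 33 106.0
  t -40 133 96.0
L handle 797 [-29.9 -27.3  -2.3  25.9  29.6] b 0.7 ztop [153.4 157.1]
  rod b -40 117 [630.4 132.6 150.3] -1.2
  rod b -20 122 [610.7 129.7 148.7] -0.9
  rod b 20 126 [570.7 123.3 154. ] -1.1
  rod b 40 9 [556.7 121.5 157.7] -0.6
  t 33 70 100.0
  t 35 16 102.0
  t -43 129 95.0
  t -40 181 95.0
blue [[454. -82.  11.]
 [589. -40. 172.]
 [701.  90. 322.]]
-120 1 [[903.0, -126.0, 5.0], [903.0, -126.0, 5.0]]
-100 51 [[512.0, -102.0, 11.0], [553.0, -91.0, 108.0]]
-80 1009 [[474.0, -84.0, 100.0], [634.0, -71.0, 221.0]]
-60 1770 [[505.0, -68.0, 13.0], [618.0, -50.0, 196.0]]
-40 1960 [[516.0, -50.0, 13.0], [704.0, -30.0, 185.0]]
-20 2139 [[556.0, -30.0, 142.0], [663.0, -10.0, 169.0]]
0 281 [[531.0, -10.0, 138.0], [664.0, 8.0, 325.0]]
```

View pics/crop.png

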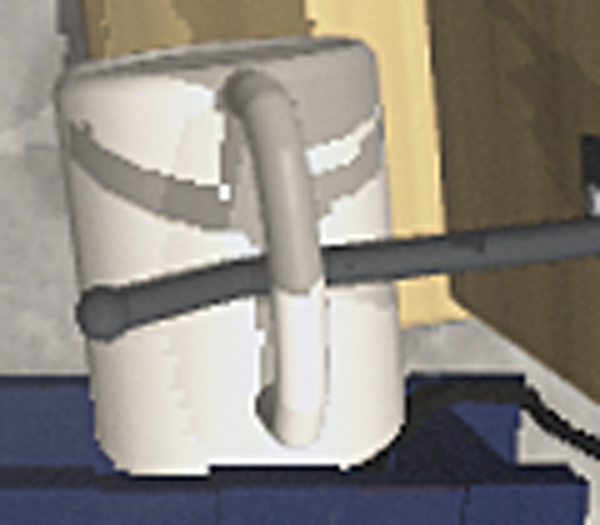

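The mug_wide end nearest the camera is its closed underside (crop top, y≈60), the mouth faces world -y, the rod crosses at (250,270) and the handle is at (290,250). There's no room for a body grasp between the other mug and the blue bin. So I'll grip the handle bar near the underside, beside the rod, with the tool tilted about 10°.

```bash
cat >> h.py <<'E'
from scipy.spatial.transform import Rotation as Rn
def go(p,R,s=None):
    s=s or arm.get_state();R0=s['ee_rot'];d=R0.T@(np.array(p)-s['ee_pos'])/1000;w=Rn.from_matrix(R0.T@R).as_rotvec()
    print('xyz',d.round(4),'w',w.round(4),'rows>=',np.ceil(max(np.linalg.norm(d)/.05,np.linalg.norm(w)/.149)))
def mugR(yaw,el,roll=0):  # mug frame, z to mouth with yaw/elevation(rad), y up
    z=np.array([np.cos(yaw)*np.cos(el),np.sin(yaw)*np.cos(el),np.sin(el)]);x=np.cross([0,0,1],z);x/=np.linalg.norm(x);y=np.cross(z,x)
    return np.column_stack([x,y,z])
PHI=np.radians(10)
def toolR(M,phi=PHI): # tool in mug frame
    z=np.sin(phi)*M[:,2]-np.cos(phi)*M[:,1];y=M[:,0];return np.column_stack([np.cross(y,z),y,z])
E
python3 - <<'E'
from h import *
M=mugR(np.radians(-81.4),0);T=toolR(M);G=np.array([603.6,47.2,153.5])
for b in(80,0): print(b,(G+(5-b)*T[:,2]).round(1));go(G+(5-b)*T[:,2],T)
E
```

```text
80 [601.7  60.1 227.4]
xyz [-0.0692  0.0817  0.049 ] w [-0.0139 -0.1739 -0.15  ] rows>= 3.0
0 [603.7  46.3 148.6]
xyz [-0.0829  0.0838  0.1278] w [-0.0139 -0.1739 -0.15  ] rows>= 4.0
```

>>> {"api": "servo_tool", "payload": {
  "motion": [
    {"x": -0.02,"y": 0.02,"z": 0.01,"wx": -0.004,"wy": -0.045,"wz": -0.04,"grip": 0.1},
    {"x": -0.04,"y": 0.045,"z": 0.025,"wx": -0.008,"wy": -0.1,"wz": -0.09,"grip": 0.1},
    {"x": -0.055,"y": 0.065,"z": 0.04,"wx": -0.012,"wy": -0.14,"wz": -0.12,"grip": 0.1},
    {"x": -0.069,"y": 0.082,"z": 0.049,"wx": -0.014,"wy": -0.174,"wz": -0.15,"grip": 0.1},
    {"x": -0.069,"y": 0.082,"z": 0.049,"wx": -0.014,"wy": -0.174,"wz": -0.15,"grip": 0.1},
    {"x": -0.069,"y": 0.082,"z": 0.049,"wx": -0.014,"wy": -0.174,"wz": -0.15,"grip": 0.1}
  ]
}}

```text
clock: 1.45
ee_pos: [601.7, 60.3, 227.6]
ee_rot: [[-0.145, 0.989, 0.026], [0.974, 0.148, -0.171], [-0.173, 0.0, -0.985]]
wrist_force: [0.9, 0.0, 1.0]
width: 0.48
gripper_force: 0.0
```

```bash
python3 - <<'E'
from h import *
d=cam('wrist');np.savez('w3.npz',**d)
s=arm.get_state();print(s['width'],s['ee_pos'],s['joints'].round(2) if hasattr(s['joints'],'round') else s['joints'])
cv2.imwrite('pics/w3.png',cv2.resize(d['frame'][:,:,::-1],(800,600),interpolation=cv2.INTER_CUBIC))
W=fcloud(d);P=W.reshape(-1,3);H=cv2.cvtColor(d['frame'],cv2.COLOR_RGB2HSV).reshape(-1,3)
M=mugR(np.radians(-81.4),0);q=(P-np.array([607.4,28.1,97])-34.4*np.array([-.149,.989,0]))@M
m=(q[:,1]>40)&(q[:,1]<70)&(abs(q[:,0])<15)&(q[:,2]>-5)&(q[:,2]<70)&(H[:,1]<60)&(H[:,2]>90)
for z0 in range(0,70,6):
    k=m&(abs(q[:,2]-z0)<3)
    if k.sum()>5: print(z0,k.sum(),np.percentile(q[k],[5,50,95],axis=0)[:,:2].round(1).tolist())
M=mugR(np.radians(-81.4),0);T=toolR(M);G=np.array([603.6,47.2,153.5]);go(G+5*T[:,2],T)
E
```

```text
0.4531342272102094 [601.623036    60.68000414 228.16861516] [-0.03  0.49  1.18 -0.17  1.44 -0.16]
0 43 [[-2.7, 40.3], [-0.4, 43.2], [2.7, 46.6]]
6 131 [[-4.3, 42.6], [-0.4, 49.2], [4.2, 52.3]]
12 111 [[-4.3, 50.6], [0.3, 53.9], [4.2, 56.2]]
18 90 [[-4.3, 53.6], [0.3, 56.2], [4.2, 57.5]]
24 87 [[-4.3, 54.9], [-0.4, 57.3], [4.2, 59.1]]
30 91 [[-4.4, 51.6], [0.3, 58.6], [4.3, 60.1]]
36 116 [[-11.2, 50.5], [0.3, 57.2], [12.5, 60.2]]
42 63 [[-4.5, 54.5], [-0.4, 58.1], [4.3, 59.5]]
48 48 [[-3.7, 53.8], [-0.0, 56.6], [3.7, 57.7]]
54 38 [[-3.7, 53.8], [0.0, 55.2], [3.8, 56.3]]
60 24 [[-3.8, 49.2], [-0.4, 51.5], [3.7, 53.6]]
xyz [-0.0005 -0.0001  0.0809] w [ 0.0009 -0.0009 -0.0013] rows>= 2.0
```

View pics/w3.png

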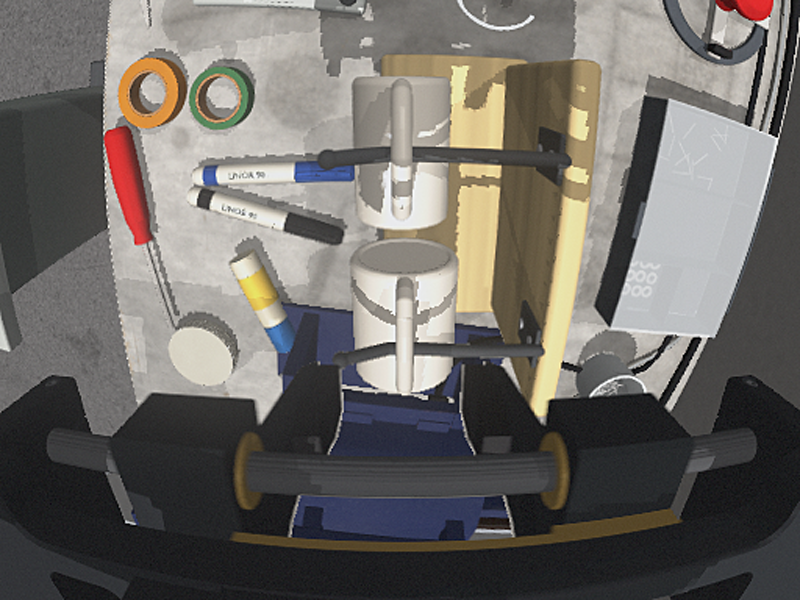

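The view shows mug_wide at (405,315), its closed underside facing the camera, and its arched handle centred between the open fingers. The bar measures about 4 mm lower at the grip spot, so I'll go down 85 mm and close.

>>> {"api": "servo_tool", "payload": {
  "motion": [
    {"x": -0.0005,"y": 0.0005,"z": 0.03,"wx": 0,"wy": 0,"wz": 0,"grip": 0.1},
    {"x": -0.0005,"y": 0.0005,"z": 0.06,"wx": 0,"wy": 0,"wz": 0,"grip": 0.1},
    {"x": -0.0005,"y": 0.0005,"z": 0.075,"wx": 0,"wy": 0,"wz": 0,"grip": 0.1},
    {"x": -0.0005,"y": 0.0005,"z": 0.085,"wx": 0,"wy": 0,"wz": 0,"grip": 0.1},
    {"x": -0.0005,"y": 0.0005,"z": 0.085,"wx": 0,"wy": 0,"wz": 0,"grip": 0.1},
    {"x": -0.0005,"y": 0.0005,"z": 0.085,"wx": 0,"wy": 0,"wz": 0,"grip": 0.1}
  ]
}}

```text
clock: 2.1
ee_pos: [605.1, 46.2, 145.3]
ee_rot: [[-0.147, 0.989, 0.029], [0.974, 0.15, -0.171], [-0.174, 0.003, -0.985]]
wrist_force: [0.1, 0.8, 0.3]
width: 0.45
gripper_force: 0.0
```

>>> {"api": "servo_tool", "payload": {
  "motion": [
    {"x": 0,"y": 0,"z": 0,"wx": 0,"wy": 0,"wz": 0,"grip": 0.7},
    {"x": 0,"y": 0,"z": 0,"wx": 0,"wy": 0,"wz": 0,"grip": 1},
    {"x": 0,"y": 0,"z": 0,"wx": 0,"wy": 0,"wz": 0,"grip": 1},
    {"x": 0,"y": 0,"z": 0,"wx": 0,"wy": 0,"wz": 0,"grip": 1},
    {"x": 0,"y": 0,"z": 0,"wx": 0,"wy": 0,"wz": 0,"grip": 1},
    {"x": 0,"y": 0,"z": 0,"wx": 0,"wy": 0,"wz": 0,"grip": 1}
  ],
  "force": 45
}}

```text
clock: 2.7
ee_pos: [604.8, 46.0, 144.3]
ee_rot: [[-0.147, 0.989, 0.027], [0.974, 0.15, -0.171], [-0.174, 0.001, -0.985]]
wrist_force: [-1.9, -0.3, 1.3]
width: 0.086
gripper_force: 45.0
```

Grip confirmed (about 8 mm, 45 N). Before sliding off I'll check the swept volume next to the blue bin.

```bash
python3 - <<'E'
from h import *
P=np.vstack([fcloud(dict(np.load(n))).reshape(-1,3) for n in('wrist.npz','w1.npz','w3.npz')])
M=mugR(np.radians(-81.4),0);o=np.array([607.4,28.1,97])+34.4*np.array([-.149,.989,0])
q=(P-o)@M
# q: x along rack x, y up rel axis, z toward mouth
for x0 in range(-150,10,10):
    m=(abs(q[:,0]-x0)<5)&(q[:,2]>70)&(q[:,2]<130)&(q[:,1]>-60)&(q[:,1]<45)
    if m.sum(): print(x0,m.sum(),'zmin',np.percentile(q[m,2],[2,20]).round(),'y',np.percentile(q[m,1],[2,98]).round())
E
```

```text
-90 103 zmin [ 95. 101.] y [-55.   5.]
-80 898 zmin [83. 84.] y [-58.  11.]
-70 740 zmin [84. 85.] y [-58.  11.]
-60 52 zmin [78. 81.] y [-2. 45.]
-50 7 zmin [78. 79.] y [44. 45.]
-40 11 zmin [80. 80.] y [14. 45.]
-30 92 zmin [70. 72.] y [-1. 19.]
-20 123 zmin [70. 71.] y [15. 37.]
-10 102 zmin [70. 71.] y [26. 44.]
0 93 zmin [70. 71.] y [29. 45.]
```

>>> {"api": "servo_tool", "payload": {
  "motion": [
    {"x": -0.0006,"y": 0,"z": -0.0034,"wx": 0,"wy": 0,"wz": 0,"grip": 1},
    {"x": -0.0011,"y": 0,"z": -0.0064,"wx": 0,"wy": 0,"wz": 0,"grip": 1},
    {"x": -0.0011,"y": 0,"z": -0.0064,"wx": 0,"wy": 0,"wz": 0,"grip": 1},
    {"x": 0.0018,"y": -0.006,"z": -0.0069,"wx": 0,"wy": 0,"wz": 0,"grip": 1},
    {"x": 0.0041,"y": -0.014,"z": -0.011,"wx": 0,"wy": 0,"wz": 0,"grip": 1},
    {"x": 0.0074,"y": -0.022,"z": -0.0154,"wx": 0,"wy": 0,"wz": 0,"grip": 1},
    {"x": 0.0068,"y": -0.03,"z": -0.0189,"wx": 0,"wy": 0,"wz": 0,"grip": 1},
    {"x": 0.0068,"y": -0.03,"z": -0.0189,"wx": 0,"wy": 0,"wz": 0,"grip": 1}
  ]
}}

```text
clock: 3.5
ee_pos: [572.8, 51.5, 162.5]
ee_rot: [[-0.148, 0.989, 0.028], [0.974, 0.15, -0.172], [-0.174, 0.002, -0.985]]
wrist_force: [0.5, 0.0, -2.4]
width: 0.087
gripper_force: 45.0
```

>>> {"api": "servo_tool", "payload": {
  "motion": [
    {"x": 0,"y": -0.01,"z": 0,"wx": 0,"wy": 0,"wz": 0,"grip": 1},
    {"x": 0,"y": -0.03,"z": 0,"wx": 0,"wy": 0,"wz": 0,"grip": 1},
    {"x": 0,"y": -0.05,"z": 0,"wx": 0,"wy": 0,"wz": 0,"grip": 1},
    {"x": 0,"y": -0.065,"z": 0,"wx": 0,"wy": 0,"wz": 0,"grip": 1},
    {"x": -0.007,"y": -0.065,"z": -0.04,"wx": 0,"wy": 0,"wz": 0,"grip": 1},
    {"x": -0.014,"y": -0.065,"z": -0.08,"wx": 0,"wy": 0,"wz": 0,"grip": 1},
    {"x": -0.017,"y": -0.065,"z": -0.1,"wx": 0,"wy": 0,"wz": 0,"grip": 1},
    {"x": -0.017,"y": -0.065,"z": -0.1,"wx": 0,"wy": 0,"wz": 0,"grip": 1}
  ]
}}

```text
clock: 4.3
ee_pos: [509.7, 42.1, 265.5]
ee_rot: [[-0.146, 0.989, 0.033], [0.974, 0.15, -0.172], [-0.175, 0.007, -0.985]]
wrist_force: [0.5, 0.2, -3.7]
width: 0.091
gripper_force: 45.0
```

```bash
python3 - <<'E'
from h import *
s=arm.get_state();print(s['clock'],s['ee_pos'].round(1),s['wrist_force'],s['width'])
d=dict(np.load('w1.npz'));W=fcloud(d);h=cv2.cvtColor(d['frame'],cv2.COLOR_RGB2HSV)
# jig: face plate and base. plate edge & prongs heights; base corner bolts (dark, z~15)
m=(abs(W[...,2]-15)<5)&(h[...,2]<75)&(W[...,0]>415)&(W[...,0]<570)&(W[...,1]>190)&(W[...,1]<310)
c,l,st,ce=cv2.connectedComponentsWithStats(m.astype(np.uint8))
for i in range(1,c):
    if st[i,4]>8: print('bolt',st[i,4],W[l==i].mean(0).round(1))
# in arbor frame estimate
c0=np.array([463.6,250.8,89.5])
for yaw in(179.13,):
    y=np.radians(yaw);z=np.array([np.cos(y)*.8660,np.sin(y)*.866,.5]);x=np.cross([0,0,1.],z);x=-x/np.linalg.norm(x);
    Y=np.cross(z,x);Y*=np.sign(Y[2]);x=np.cross(Y,z)
    q=(W.reshape(-1,3)-c0)@np.column_stack([x,Y,z]);H=h.reshape(-1,3)
    g=(np.hypot(q[:,0],q[:,1])<70)&(abs(q[:,2])<80)
    # plate front face: points at |x|30-38, y in -20..35
    k=g&(np.hypot(q[:,0],q[:,1])>29)&(np.hypot(q[:,0],q[:,1])<38)&(q[:,1]<33)&(q[:,2]<0);hist=np.histogram(q[k,2],bins=np.arange(-50,2,1));print('plate z',[(b,n) for n,b in zip(*hist) if n>5])
    k=g&(q[:,1]>36)&(q[:,1]<64);
    for zz in range(-40,20,6):
        kk=k&(abs(q[:,2]-zz)<3);xs=q[kk,0];print('fork z',zz,len(xs),np.percentile(xs,[2,98]).round(1) if len(xs)>3 else '', xs[xs>0].min().round(1) if (xs>0).any() else '', xs[xs<0].max().round(1) if (xs<0).any() else '', q[kk,1].max().round() if len(xs) else '')
    k=(np.hypot(q[:,0],q[:,1])<6)&(q[:,2]>0);print('nose z',np.percentile(q[k,2],[50,90,99]).round(1))
E
```

```text
4.3 [509.7  42.1 265.5] [ 0.45720968  0.2389196  -3.74134261] 0.09101202383373197
bolt 21 [433.9 217.1  16.1]
bolt 13 [541.  215.3  16. ]
plate z [(np.int64(-50), np.int64(13)), (np.int64(-49), np.int64(10)), (np.int64(-48), np.int64(13)), (np.int64(-47), np.int64(9)), (np.int64(-46), np.int64(10)), (np.int64(-45), np.int64(10)), (np.int64(-44), np.int64(9)), (np.int64(-43), np.int64(10)), (np.int64(-42), np.int64(12)), (np.int64(-41), np.int64(11)), (np.int64(-40), np.int64(12)), (np.int64(-39), np.int64(9)), (np.int64(-38), np.int64(10)), (np.int64(-37), np.int64(11)), (np.int64(-36), np.int64(9)), (np.int64(-19), np.int64(8)), (np.int64(-18), np.int64(220)), (np.int64(-17), np.int64(99))]
fork z -40 0    
fork z -34 0    
fork z -28 0    
fork z -22 273 [-36.7  37.8] 0.8 -0.0 63.0
fork z -16 427 [-33.9  35.3] 0.0 -0.0 64.0
fork z -10 97 [-12.6  13.1] 8.1 -7.4 64.0
fork z -4 101 [-12.   13.5] 8.7 -7.5 63.0
fork z 2 118 [-12.1  13.3] 8.1 -7.4 63.0
fork z 8 114 [-12.5  13. ] 8.2 -7.3 63.0
fork z 14 118 [-12.4  13.2] 8.4 -7.2 64.0
nose z [32.6 33.1 33.2]
```

Clear of the rack, weight about 3 N. The arbor foot is at about (478,251,81), jig yaw about -0.9°. Now the pre-insertion pose.

```bash
cat >> h.py <<'E'
O=np.array([478.1,250.6,81.1]);YJ=np.radians(-0.87)
MJ=mugR(YJ,np.radians(-30))        # target mug frame; arbor z = -MJ z
# mug in tool frame, from the grasp
Tg=np.array([[-0.147,.989,.027],[.974,.15,-.171],[-.174,.001,-.985]]);Tg=Rn.from_matrix(Tg).as_matrix()
pg=np.array([604.8,46.0,144.3]);Mg=mugR(np.radians(-81.4),0);og=np.array([602.3,62.1,97.])
Rtm=Tg.T@Mg;ptm=Tg.T@(og-pg)
def tool_for(rimz,M=None,Oc=None,Rm=None,pm=None):
    M=MJ if M is None else M;Oc=O if Oc is None else Oc;Rm=Rtm if Rm is None else Rm;pm=ptm if pm is None else pm
    o=Oc-M[:,2]*(rimz+78);R=M@Rm.T;return o-R@pm,R
E
python3 - <<'E'
from h import *
p,R=tool_for(85);print(p.round(1),R.round(3));go(p,R)
s=arm.get_state();print(s['joints'].round(2));r0=Rn.from_matrix(s['ee_rot'])
E
```

```text
[374.7 252.2 195.4] [[-0.94   0.016 -0.342]
 [ 0.014  1.     0.006]
 [ 0.342  0.001 -0.94 ]]
xyz [ 0.2366 -0.1024  0.0284] w [ 0.1275  0.4402 -1.4134] rows>= 10.0
[-0.07  0.3   1.38 -0.17  1.42 -0.2 ]
```

>>> {"api": "servo_tool", "payload": {
  "motion": [
    {"x": 0.012,"y": -0.005,"z": 0,"wx": 0.006,"wy": 0.022,"wz": -0.071,"grip": 1},
    {"x": 0.03,"y": -0.012,"z": 0,"wx": 0.016,"wy": 0.055,"wz": -0.177,"grip": 1},
    {"x": 0.05,"y": -0.022,"z": 0,"wx": 0.027,"wy": 0.092,"wz": -0.297,"grip": 1},
    {"x": 0.07,"y": -0.03,"z": 0,"wx": 0.038,"wy": 0.132,"wz": -0.424,"grip": 1},
    {"x": 0.09,"y": -0.04,"z": 0,"wx": 0.05,"wy": 0.172,"wz": -0.551,"grip": 1},
    {"x": 0.11,"y": -0.048,"z": 0,"wx": 0.061,"wy": 0.211,"wz": -0.678,"grip": 1},
    {"x": 0.13,"y": -0.057,"z": 0,"wx": 0.073,"wy": 0.251,"wz": -0.806,"grip": 1},
    {"x": 0.15,"y": -0.066,"z": 0,"wx": 0.084,"wy": 0.291,"wz": -0.933,"grip": 1},
    {"x": 0.17,"y": -0.075,"z": 0,"wx": 0.096,"wy": 0.33,"wz": -1.06,"grip": 1},
    {"x": 0.18,"y": -0.08,"z": 0,"wx": 0.1,"wy": 0.352,"wz": -1.131,"grip": 1}
  ]
}}

```text
clock: 5.3
ee_pos: [402.2, 206.2, 229.6]
ee_rot: [[-0.922, 0.283, -0.264], [0.289, 0.957, 0.019], [0.258, -0.059, -0.964]]
wrist_force: [-0.3, -0.1, -2.4]
width: 0.088
gripper_force: 45.0
```

```bash
python3 - <<'E'
from h import *
s=arm.get_state();print(s['clock'],s['ee_pos'].round(1),s['joints'].round(2),s['width'])
go(*tool_for(85))
E
```

```text
5.3 [402.2 206.2 229.6] [ 0.17  0.33  1.46  0.06  1.62 -1.11] 0.0884681539836976
xyz [0.0298 0.0383 0.0411] w [ 0.0247  0.0792 -0.2775] rows>= 2.0
```

>>> {"api": "servo_tool", "payload": {
  "motion": [
    {"x": 0.008,"y": 0.01,"z": 0.01,"wx": 0.006,"wy": 0.02,"wz": -0.07,"grip": 1},
    {"x": 0.018,"y": 0.024,"z": 0.025,"wx": 0.015,"wy": 0.05,"wz": -0.17,"grip": 1},
    {"x": 0.026,"y": 0.034,"z": 0.036,"wx": 0.022,"wy": 0.07,"wz": -0.245,"grip": 1},
    {"x": 0.0298,"y": 0.0383,"z": 0.0411,"wx": 0.0247,"wy": 0.0792,"wz": -0.2775,"grip": 1},
    {"x": 0.0298,"y": 0.0383,"z": 0.0411,"wx": 0.0247,"wy": 0.0792,"wz": -0.2775,"grip": 1},
    {"x": 0.0298,"y": 0.0383,"z": 0.0411,"wx": 0.0247,"wy": 0.0792,"wz": -0.2775,"grip": 1}
  ]
}}

```text
clock: 5.9
ee_pos: [376.6, 251.3, 197.1]
ee_rot: [[-0.941, 0.022, -0.337], [0.021, 1.0, 0.007], [0.338, -0.0, -0.941]]
wrist_force: [0.8, -0.1, -2.4]
width: 0.09
gripper_force: 45.0
```

```bash
python3 - <<'E'
from h import *
d=cam('wrist');np.savez('w4.npz',**d);e=cam('side');np.savez('s4.npz',**e)
s=arm.get_state();print(s['clock'],s['ee_pos'].round(1),s['ee_rot'].round(3),s['width'],s['wrist_force'])
a=cv2.resize(d['frame'],(512,384));b=cv2.resize(e['frame'][110:220,140:287],(288,216),interpolation=cv2.INTER_CUBIC);
im=np.zeros((384,800,3),np.uint8);im[:,:512]=a;im[:216,512:]=b
c=cam('scene')['frame'][170:310,150:300];im[216:,512:692]=cv2.resize(c,(180,168));cv2.imwrite('pics/w4.png',im[:,:,::-1])
E
```

```text
6.0 [376.8 251.2 197.5] [[-0.941  0.022 -0.337]
 [ 0.02   1.     0.008]
 [ 0.337  0.    -0.942]] 0.09391289364430945 [ 0.98777322 -0.3187653  -2.62235731]
```

View pics/w4.png

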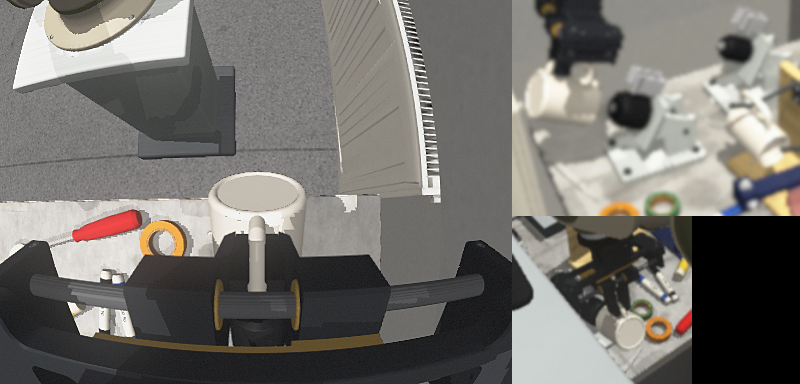

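The wrist picture (left) shows the mug underside disc at (258,193) and its handle between the fingers at (257,250). The side crop (right) shows the mug at (560,95) in line with the arbor at (630,108). I'll measure the mug pose in the hand.

```bash
cat > meas.py <<'E'
from h import *
from scipy.optimize import least_squares
def mug_in_world(d,cl=fcloud,s=None,verbose=True,tol=6):
    s=s or arm.get_state();P=cl(d).reshape(-1,3);H=cv2.cvtColor(d['frame'],cv2.COLOR_RGB2HSV).reshape(-1,3)
    M0=s['ee_rot']@Rtm;o0=s['ee_pos']+s['ee_rot']@ptm
    q=(P-o0)@M0;r=np.hypot(q[:,0],q[:,1]);w=(H[:,1]<60)&(H[:,2]>95)
    hd=(abs(q[:,0])<7)&(q[:,1]>25)
    disc=w&(abs(q[:,2])<tol)&(r<24);side=w&(q[:,2]>7)&(q[:,2]<74)&(abs(r-32)<tol)&~hd
    def res(p,full=False):
        R=Rn.from_rotvec([p[0],p[1],0]).as_matrix();z=R[:,2];c=np.array([p[2],p[3],p[4]])
        a=(q[side]-c);rr=np.linalg.norm(a-np.outer(a@z,z),axis=1)-32;b=(q[disc]-c)@z
        return (rr,b) if full else np.r_[rr/np.sqrt(max(1,side.sum())),b/np.sqrt(max(1,disc.sum()))]*30
    f=least_squares(res,[0,0,0,0,0],loss='soft_l1',f_scale=1.);p=f.x;rr,b=res(p,True)
    k=w&(abs(q[:,0])<9)&(q[:,1]>40)&(q[:,1]<64)&(q[:,2]>0)&(q[:,2]<60)
    print('n',side.sum(),disc.sum(),'tilt deg',np.degrees(p[:2]).round(2),'shift',p[2:].round(2),'err',np.median(abs(rr)).round(2),np.median(abs(b)).round(2) if len(b) else '','handle x',k.sum(),np.median(q[k,0]).round(2) if k.any() else '')
    return p
if __name__=='__main__':
    mug_in_world(dict(np.load('w4.npz')))
    mug_in_world(dict(np.load('s4.npz')),cloud)
E
python3 meas.py
```

```text
n 1322 2038 tilt deg [0.3  0.29] shift [ 0.35 -1.87  2.04] err 0.27 0.21 handle x 1051 0.15
n 504 112 tilt deg [-0.04  0.13] shift [ 3.36 -0.07  0.68] err 0.86 0.47 handle x 47 -0.4
```

```bash
cat > arb.py <<'E'
from h import *
from scipy.optimize import least_squares
def arb(d,cl):
    P=cl(d).reshape(-1,3);H=cv2.cvtColor(d['frame'],cv2.COLOR_RGB2HSV).reshape(-1,3)
    q=(P-O)@MJ;q[:,2]*=-1  # x (world +y), y up plate, z arbor outwards
    r=np.hypot(q[:,0],q[:,1])
    k=(H[:,2]<80)&(H[:,1]<110)&(q[:,2]>6)&(q[:,2]<33)&(abs(r-26.5)<6)&(q[:,1]<33)
    f=least_squares(lambda p:np.hypot(q[k,0]-p[0],q[k,1]-p[1])-26.5,[0,0],loss='soft_l1');
    f2=least_squares(lambda p:np.hypot(q[k,0]-p[0],q[k,1]-p[1])-p[2],[0,0,26],loss='soft_l1')
    g=(q[:,1]>40)&(q[:,1]<62)&(q[:,2]>5)&(q[:,2]<30)&(abs(q[:,0])<18)
    n=(r<8)&(q[:,2]>40)&(q[:,2]<56)
    t=(abs(abs(q[:,0])-11)<4)&(q[:,2]>5)&(q[:,2]<30)&(q[:,1]>52)&(q[:,1]<70)
    pl=(abs(q[:,2])<5)&(r>30)&(r<38)&(H[:,2]>85)
    print(k.sum(),f.x.round(2),'free',f2.x.round(2),np.median(abs(f.fun)).round(2),'fork x',np.percentile(q[g,0],[3,97]).round(1),'nose',np.median(q[n,2]).round(1),'fork y top',np.percentile(q[t,1],95).round(1) if t.any() else '','plate',pl.sum(),np.median(q[pl,2]).round(2))
if __name__=='__main__':
    for n,c in(('w1',fcloud),('side',cloud),('s4',cloud),('scene',cloud)): print(n,end=' ');arb(dict(np.load(n+'.npz')),c)
E
python3 arb.py
```

```text
w1 749 [ 0.08 -0.44] free [-0.13  0.04 26.05] 0.41 fork x [-13.3  12.2] nose 48.9 fork y top 62.9 plate 325 -0.45
side 156 [3.   1.22] free [ 2.14  1.61 25.71] 0.7 fork x [-12.6  12.1] nose 49.7 fork y top 64.0 plate 67 0.28
s4 155 [3.06 1.16] free [ 1.96  1.59 25.52] 0.82 fork x [-12.4  12.1] nose 49.4 fork y top 63.4 plate 72 0.46
scene 124 [0.22 2.21] free [ 0.4   2.49 26.23] 0.56 fork x [-8.5 14.1] nose 49.4 fork y top 65.6 plate 91 -0.22
```

The wrist and side views agree: the mug sits about 1.4 mm low and 0.3 mm sideways relative to the arbor. I'll correct and approach.

```bash
cat >> h.py <<'E'
ptm2=ptm+Rtm@np.array([.3,-1.4,.5])
E
python3 - <<'E'
from h import *
for r in(58,40): go(*tool_for(r,pm=ptm2))
print((arm.get_state()['ee_rot'].T@MJ[:,2]).round(4))
E
```

```text
xyz [-0.025   0.0008  0.0061] w [ 0.0016  0.0056 -0.0058] rows>= 1.0
xyz [-0.0428  0.0009  0.0093] w [ 0.0016  0.0056 -0.0058] rows>= 1.0
[-0.9838  0.0053  0.179 ]
```

>>> {"api": "servo_tool", "payload": {
  "motion": [
    {"x": -0.01,"y": 0.0004,"z": 0.003,"wx": 0.0016,"wy": 0.0056,"wz": -0.0058,"grip": 1},
    {"x": -0.02,"y": 0.0008,"z": 0.005,"wx": 0.0016,"wy": 0.0056,"wz": -0.0058,"grip": 1},
    {"x": -0.025,"y": 0.0008,"z": 0.0061,"wx": 0.0016,"wy": 0.0056,"wz": -0.0058,"grip": 1},
    {"x": -0.025,"y": 0.0008,"z": 0.0061,"wx": 0.0016,"wy": 0.0056,"wz": -0.0058,"grip": 1},
    {"x": -0.025,"y": 0.0008,"z": 0.0061,"wx": 0.0016,"wy": 0.0056,"wz": -0.0058,"grip": 1}
  ]
}}

```text
clock: 6.55
ee_pos: [398.0, 252.0, 182.9]
ee_rot: [[-0.939, 0.014, -0.344], [0.013, 1.0, 0.006], [0.344, 0.001, -0.939]]
wrist_force: [-0.5, -0.5, -2.5]
width: 0.088
gripper_force: 45.0
```

```bash
python3 - <<'E'
from meas import *
import arb
d=cam('wrist');e=cam('side');s=arm.get_state();print(s['wrist_force'],s['clock'])
mug_in_world(d);mug_in_world(e,cloud);arb.arb(e,cloud)
for r in(58,40,20): go(*tool_for(r,pm=ptm2))
E
```

```text
[ 0.47547079 -0.22299096 -3.0328019 ] 6.65
n 1335 2043 tilt deg [0.27 0.28] shift [ 0.26 -1.56  2.3 ] err 0.28 0.21 handle x 1057 0.09
n 480 112 tilt deg [ 0.13 -0.22] shift [3.58 0.27 0.98] err 0.92 0.58 handle x 48 -0.85
152 [3.38 1.33] free [ 3.25  1.37 26.39] 0.79 fork x [-12.2  12.5] nose nan fork y top 63.5 plate 70 0.64
xyz [-0.0005 -0.0005 -0.0004] w [-0.0005 -0.001   0.0015] rows>= 1.0
xyz [-0.0182 -0.0005  0.0027] w [-0.0005 -0.001   0.0015] rows>= 1.0
xyz [-0.0379 -0.0005  0.0062] w [-0.0005 -0.001   0.0015] rows>= 1.0
  return _methods._mean(a, axis=axis, dtype=dtype,
  ret = ret.dtype.type(ret / rcount)
```

>>> {"api": "servo_tool", "payload": {
  "motion": [
    {"x": -0.005,"y": -0.0003,"z": 0.0005,"wx": 0,"wy": 0,"wz": 0.001,"grip": 1},
    {"x": -0.01,"y": -0.0005,"z": 0.0012,"wx": 0,"wy": 0,"wz": 0.001,"grip": 1},
    {"x": -0.014,"y": -0.0005,"z": 0.002,"wx": 0,"wy": 0,"wz": 0.001,"grip": 1},
    {"x": -0.0182,"y": -0.0005,"z": 0.0027,"wx": 0,"wy": 0,"wz": 0.001,"grip": 1},
    {"x": -0.0182,"y": -0.0005,"z": 0.0027,"wx": 0,"wy": 0,"wz": 0.001,"grip": 1}
  ]
}}

```text
clock: 7.15
ee_pos: [414.5, 251.2, 173.9]
ee_rot: [[-0.939, 0.015, -0.344], [0.014, 1.0, 0.006], [0.344, 0.001, -0.939]]
wrist_force: [0.8, 0.2, -2.7]
width: 0.091
gripper_force: 45.0
```

>>> {"api": "servo_tool", "payload": {
  "motion": [
    {"x": -0.003,"y": 0,"z": 0.0005,"wx": 0,"wy": 0,"wz": 0,"grip": 1},
    {"x": -0.006,"y": 0,"z": 0.0011,"wx": 0,"wy": 0,"wz": 0,"grip": 1},
    {"x": -0.009,"y": 0,"z": 0.0016,"wx": 0,"wy": 0,"wz": 0,"grip": 1},
    {"x": -0.009,"y": 0,"z": 0.0016,"wx": 0,"wy": 0,"wz": 0,"grip": 1}
  ]
}}

```text
clock: 7.55
ee_pos: [422.3, 251.1, 169.4]
ee_rot: [[-0.939, 0.015, -0.343], [0.014, 1.0, 0.006], [0.343, 0.001, -0.939]]
wrist_force: [-0.7, -0.7, -1.8]
width: 0.085
gripper_force: 45.0
```

Still free of contact at about 31 mm. Continuing along the axis.

>>> {"api": "servo_tool", "payload": {
  "motion": [
    {"x": -0.003,"y": 0,"z": 0.0005,"wx": 0,"wy": 0,"wz": 0,"grip": 1},
    {"x": -0.006,"y": 0,"z": 0.0011,"wx": 0,"wy": 0,"wz": 0,"grip": 1},
    {"x": -0.009,"y": 0,"z": 0.0016,"wx": 0,"wy": 0,"wz": 0,"grip": 1},
    {"x": -0.012,"y": 0,"z": 0.0021,"wx": 0,"wy": 0,"wz": 0,"grip": 1},
    {"x": -0.012,"y": 0,"z": 0.0021,"wx": 0,"wy": 0,"wz": 0,"grip": 1}
  ]
}}

```text
clock: 8.05
ee_pos: [433.0, 251.0, 163.4]
ee_rot: [[-0.939, 0.015, -0.343], [0.014, 1.0, 0.006], [0.343, 0.001, -0.939]]
wrist_force: [0.4, 0.3, -1.6]
width: 0.088
gripper_force: 45.0
```

```bash
python3 - <<'E'
from meas import *
d=cam('wrist');e=cam('side');s=arm.get_state();print(s['wrist_force'],s['clock'])
mug_in_world(d);mug_in_world(e,cloud)
for r in(19,10,3,0): go(*tool_for(r,pm=ptm2))
E
```

```text
[ 1.59919404  0.12331693 -1.92231872] 8.15
n 1363 2020 tilt deg [-0.12  0.32] shift [ 0.26 -1.53  2.72] err 0.28 0.21 handle x 1048 -0.37
n 448 116 tilt deg [-0.4  -0.02] shift [3.54 0.18 1.09] err 0.89 0.56 handle x 41 -0.68
xyz [ 0.0006  0.     -0.0001] w [-0.0004 -0.0009  0.0003] rows>= 1.0
xyz [-0.0082  0.      0.0015] w [-0.0004 -0.0009  0.0003] rows>= 1.0
xyz [-0.0151  0.      0.0027] w [-0.0004 -0.0009  0.0003] rows>= 1.0
xyz [-0.0181  0.      0.0032] w [-0.0004 -0.0009  0.0003] rows>= 1.0
```

>>> {"api": "servo_tool", "payload": {
  "motion": [
    {"x": -0.003,"y": 0,"z": 0.0005,"wx": 0,"wy": 0,"wz": 0,"grip": 1},
    {"x": -0.006,"y": 0,"z": 0.001,"wx": 0,"wy": 0,"wz": 0,"grip": 1},
    {"x": -0.009,"y": 0,"z": 0.0016,"wx": 0,"wy": 0,"wz": 0,"grip": 1},
    {"x": -0.012,"y": 0,"z": 0.0021,"wx": 0,"wy": 0,"wz": 0,"grip": 1},
    {"x": -0.012,"y": 0,"z": 0.0021,"wx": 0,"wy": 0,"wz": 0,"grip": 1}
  ]
}}

```text
clock: 8.65
ee_pos: [443.6, 250.8, 157.2]
ee_rot: [[-0.939, 0.015, -0.343], [0.014, 1.0, 0.006], [0.343, 0.001, -0.939]]
wrist_force: [1.4, 0.2, -2.4]
width: 0.091
gripper_force: 45.0
```

>>> {"api": "servo_tool", "payload": {
  "motion": [
    {"x": -0.001,"y": 0,"z": 0.0002,"wx": 0,"wy": 0,"wz": 0,"grip": 1},
    {"x": -0.002,"y": 0,"z": 0.0004,"wx": 0,"wy": 0,"wz": 0,"grip": 1},
    {"x": -0.003,"y": 0,"z": 0.0005,"wx": 0,"wy": 0,"wz": 0,"grip": 1},
    {"x": -0.003,"y": 0,"z": 0.0005,"wx": 0,"wy": 0,"wz": 0,"grip": 1}
  ]
}}

```text
clock: 9.05
ee_pos: [445.9, 250.8, 155.9]
ee_rot: [[-0.939, 0.015, -0.343], [0.014, 1.0, 0.006], [0.343, 0.001, -0.939]]
wrist_force: [1.1, 0.2, -1.4]
width: 0.084
gripper_force: 45.0
```

Now 0.7 mm steps, watching the force.

>>> {"api": "servo_tool", "payload": {
  "motion": [
    {"x": -0.0007,"y": 0,"z": 0.0001,"wx": 0,"wy": 0,"wz": 0,"grip": 1},
    {"x": -0.0014,"y": 0,"z": 0.0002,"wx": 0,"wy": 0,"wz": 0,"grip": 1},
    {"x": -0.0014,"y": 0,"z": 0.0002,"wx": 0,"wy": 0,"wz": 0,"grip": 1}
  ]
}}

```text
clock: 9.35
ee_pos: [447.1, 250.8, 155.3]
ee_rot: [[-0.939, 0.015, -0.343], [0.014, 1.0, 0.006], [0.343, 0.001, -0.939]]
wrist_force: [0.2, -1.0, -2.0]
width: 0.086
gripper_force: 45.0
```

>>> {"api": "servo_tool", "payload": {
  "motion": [
    {"x": -0.0007,"y": 0,"z": 0.0001,"wx": 0,"wy": 0,"wz": 0,"grip": 1},
    {"x": -0.0014,"y": 0,"z": 0.0002,"wx": 0,"wy": 0,"wz": 0,"grip": 1},
    {"x": -0.0014,"y": 0,"z": 0.0002,"wx": 0,"wy": 0,"wz": 0,"grip": 1}
  ]
}}

```text
clock: 9.65
ee_pos: [448.3, 250.8, 154.6]
ee_rot: [[-0.939, 0.015, -0.343], [0.014, 1.0, 0.006], [0.343, 0.001, -0.939]]
wrist_force: [1.0, -0.4, -1.8]
width: 0.092
gripper_force: 45.0
```

```bash
python3 - <<'E'
from meas import *
d=cam('wrist');e=cam('side');s=arm.get_state();print(s['wrist_force'],s['clock'],s['ee_pos'].round(1))
mug_in_world(d);mug_in_world(e,cloud)
for r in(3,0): go(*tool_for(r,pm=ptm2))
E
```

```text
[ 1.43215891 -0.34726344 -2.16252487] 9.75 [448.3 250.8 154.6]
n 1323 2018 tilt deg [-0.22  0.25] shift [ 0.28 -1.55  2.44] err 0.26 0.2 handle x 1057 0.15
n 436 114 tilt deg [-0.27  0.48] shift [3.2  0.42 1.03] err 0.92 0.61 handle x 31 -3.7
xyz [ 0.0026  0.     -0.0004] w [-0.0004 -0.001   0.0004] rows>= 1.0
xyz [-0.0003  0.      0.0001] w [-0.0004 -0.001   0.0004] rows>= 1.0
```

>>> {"api": "servo_tool", "payload": {
  "motion": [
    {"x": -0.0005,"y": 0,"z": 0.0001,"wx": 0,"wy": 0,"wz": 0,"grip": 1},
    {"x": -0.001,"y": 0,"z": 0.0002,"wx": 0,"wy": 0,"wz": 0,"grip": 1},
    {"x": -0.001,"y": 0,"z": 0.0002,"wx": 0,"wy": 0,"wz": 0,"grip": 1}
  ]
}}

```text
clock: 10.05
ee_pos: [449.0, 250.9, 154.4]
ee_rot: [[-0.939, 0.015, -0.343], [0.014, 1.0, 0.006], [0.343, 0.001, -0.939]]
wrist_force: [-0.9, 1.3, 2.0]
width: 0.088
gripper_force: 45.0
```

>>> {"api": "servo_tool", "payload": {
  "motion": [
    {"x": -0.0005,"y": 0,"z": 0.0001,"wx": 0,"wy": 0,"wz": 0,"grip": 1},
    {"x": -0.0005,"y": 0,"z": 0.0001,"wx": 0,"wy": 0,"wz": 0,"grip": 1}
  ]
}}

```text
clock: 10.25
ee_pos: [449.2, 251.0, 154.3]
ee_rot: [[-0.939, 0.015, -0.344], [0.014, 1.0, 0.006], [0.344, 0.001, -0.939]]
wrist_force: [-3.0, 2.2, 5.1]
width: 0.087
gripper_force: 45.0
```

>>> {"api": "servo_tool", "payload": {
  "motion": [
    {"x": -0.0005,"y": 0,"z": 0.0001,"wx": 0,"wy": 0,"wz": 0,"grip": 1},
    {"x": -0.0005,"y": 0,"z": 0.0001,"wx": 0,"wy": 0,"wz": 0,"grip": 1}
  ]
}}

```text
clock: 10.45
ee_pos: [449.2, 251.1, 154.3]
ee_rot: [[-0.939, 0.015, -0.345], [0.013, 1.0, 0.006], [0.345, 0.001, -0.939]]
wrist_force: [-4.9, 1.2, 6.5]
width: 0.089
gripper_force: 45.0
```

Force rises with the motion stalled: the rim is on the plate at about 10 N. Release and back off along the tool axis.

>>> {"api": "servo_tool", "payload": {
  "motion": [
    {"x": 0,"y": 0,"z": 0,"wx": 0,"wy": 0,"wz": 0,"grip": 0.6},
    {"x": 0,"y": 0,"z": 0,"wx": 0,"wy": 0,"wz": 0,"grip": 0.3},
    {"x": 0,"y": 0,"z": 0,"wx": 0,"wy": 0,"wz": 0,"grip": 0.1},
    {"x": 0,"y": 0,"z": 0,"wx": 0,"wy": 0,"wz": 0,"grip": 0.1},
    {"x": 0,"y": 0,"z": -0.02,"wx": 0,"wy": 0,"wz": 0,"grip": 0.1},
    {"x": 0,"y": 0,"z": -0.05,"wx": 0,"wy": 0,"wz": 0,"grip": 0.1},
    {"x": 0,"y": 0,"z": -0.08,"wx": 0,"wy": 0,"wz": 0,"grip": 0.1},
    {"x": 0,"y": 0,"z": -0.1,"wx": 0,"wy": 0,"wz": 0,"grip": 0.1},
    {"x": 0,"y": 0,"z": -0.1,"wx": 0,"wy": 0,"wz": 0,"grip": 0.1}
  ]
}}

```text
clock: 11.35
ee_pos: [485.6, 250.2, 249.3]
ee_rot: [[-0.941, 0.016, -0.339], [0.014, 1.0, 0.007], [0.339, 0.002, -0.941]]
wrist_force: [-0.1, -0.1, 0.1]
width: 0.449
gripper_force: 0.0
```

```bash
cat > fin.py <<'E'
from meas import *
d=cam('wrist');e=cam('side');s=arm.get_state();print(s['clock'],s['ee_pos'].round(1),s['wrist_force'])
p,R=tool_for(0);f=dict(ee_pos=p,ee_rot=R)   # nominal home pose
mug_in_world(d,s=f);mug_in_world(e,cloud,s=f)
W=fcloud(d);q=(W-O)@MJ;q=q.reshape(-1,3);H=cv2.cvtColor(d['frame'],cv2.COLOR_RGB2HSV).reshape(-1,3)
k=(abs(q[:,0])<8)&(q[:,1]>45)&(q[:,1]<64)&(q[:,2]<-42)&(q[:,2]>-75)&(H[:,1]<60)&(H[:,2]>95);print('handle',k.sum(),np.median(q[k,0]),np.median(q[k,1]))
E
python3 fin.py
python3 - <<'E'
from h import *
d=cam('wrist')['frame'];e=cam('side')['frame'][110:220,140:287]
im=np.zeros((384,800,3),np.uint8);im[:,:512]=d;im[:216,512:]=cv2.resize(e,(288,216));cv2.imwrite('pics/w5.png',im[:,:,::-1])
E
```

```text
11.45 [484.  250.1 246.6] [-0.20585642 -0.36126633 -0.1575293 ]
n 2367 677 tilt deg [-0.13 -0.13] shift [ 0.32 -0.08  1.76] err 0.27 0.18 handle x 730 0.16
n 437 112 tilt deg [ 0.1  -0.32] shift [3.58 1.99 0.7 ] err 0.85 0.77 handle x 78 -0.8
handle 445 0.15497421047689783 56.98029112537697
```

View pics/w5.png

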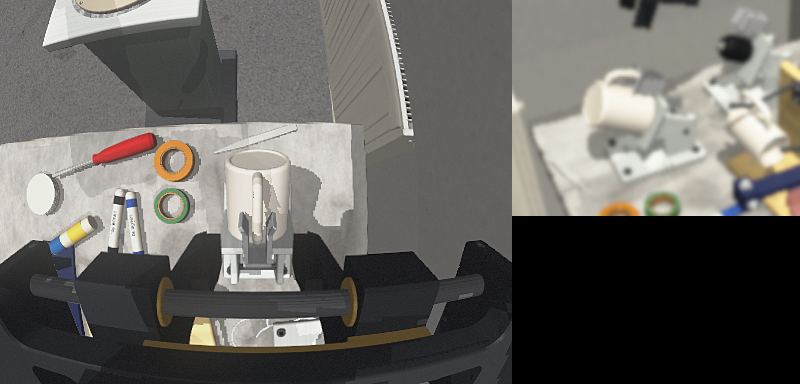

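The wrist view shows the mug on the jig at (257,195) with its handle at (258,195) leading into the fork at (258,235). It's aligned to about 0.2°, and the tapes are where they were. One last check of the rim gap and the other mug, then hand in.

```bash
python3 - <<'E'
from h import *
d=cam('wrist');q=((fcloud(d)-O)@MJ).reshape(-1,3);H=cv2.cvtColor(d['frame'],cv2.COLOR_RGB2HSV).reshape(-1,3);z=-q[:,2];r=np.hypot(q[:,0],q[:,1])
m=(abs(r-32)<1.5)&(abs(q[:,0])>16)&(q[:,1]>0);print('mug wall z',np.percentile(z[m&(z>-5)&(z<85)],[.5,2,98,99.5]).round(1))
p=(r>34)&(r<38)&(q[:,1]>0)&(abs(z)<5);print('plate z',p.sum(),np.median(z[p]).round(2))
b=(abs(r-29)<4)&(q[:,1]>0)&(abs(q[:,0])>16);print('hist',np.histogram(z[b],bins=np.arange(-4,10,1))[0])
s=cam('scene');W=cloud(s);W0=cloud(dict(np.load('scene.npz')))
for n,W_ in(('before',W0),('now',W)):
    k=(np.linalg.norm(W_-[590,127,110],axis=-1)<45)&(W_[...,2]>95);print(n,k.sum(),np.nanmedian(W_[k],0).round(1))
E
```

```text
mug wall z [-1.4 -0.6 76.2 77.2]
plate z 223 -0.33
hist [ 0  1 19 38 16  7 18 16 25 16 21 17 22]
before 540 [580.8 130.5 118.3]
now 418 [577.2 125.8 117.5]
```

```bash
python3 -c "
from bench import arm
print(arm.hand_in())"
```

```text
the job is handed in; nothing more can be done
None
```

The wide mug is on the front jig's arbor, rim home on the face plate and handle in the fork, and released; the slim mug was still hanging by a rough camera check, and the job was handed in at about 11.6 s with no verdict shown.

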